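Open out the folding chopping board

TASK

Open the folding chopping board out flat: with the fingertips only, first push the low round food tin aside along the worktop until it stands clear of the patch where the board's raised leaf will come to lie, then turn that leaf over its hinged spine and press it fully flat on the other side. The tin stays upright on the worktop and is never picked up, and the other things are left where they are.

Things in the scene. Friction and masses are not known exactly. Their poses are not given: they have to be found in the camera images.
- board: folding chopping board, light wood, fixed: its lower half. Origin on the worktop under the middle of the spine; x along the spine, away from the robot; y to the left, z up. Lower half: x -85..85, y 6..124, z 0.5..12.5 mm. Hinge axis along x at y 0, z 13 mm; steel knuckles of 4 mm radius. Opened, the leaf lies over x -85..85, y -6..-124 mm, its top 12.5 mm above the worktop.
- leaf (a joint): angle of the movable leaf about the hinge, rad: 0 folded on the lower half, 1.57 upright, 3.14 flat on the worktop on the other side (its stop). It starts raised, leaning over the lower half (0.45 to 0.95). The hinge is stiff: the leaf stays where it is left and needs 1 to 3 N at its free edge to turn.
- leaf_edge (a point): middle of the leaf's free edge, at half thickness. The leaf is a slab 170 mm long (along the spine), 12 mm thick, its free edge 124 mm from the hinge axis. Its grooved inner face, in a plane 0.5 mm off the axis, looks down at the lower half when folded and is on top when opened.
- tin: low round food tin, 86 mm across, 40 mm tall, 0.23 kg, standing upright on the worktop where the leaf will come to lie. Origin at the centre of its underside.
- salt: bystander: a glass salt shaker, 44 mm across, 90 mm tall, loose on the worktop behind the board. Origin at the centre of its underside.
- timer: bystander: a wind-up kitchen timer, 63 mm across, 67 mm tall, loose on the worktop behind the board. Origin at the centre of its underside.
- tub: bystander: a small round lidded tub, 63 mm across, 34 mm tall, loose on the worktop behind the board. Origin at the centre of its underside.

How it is judged:
By the outcome, as a careful person would: the job done as asked, in the order asked, and still so for the second after the job is handed in, with the robot touching nothing.
It also fails if it takes over 51 s, if anything falls off the work surface, if the arm or the gripper's body presses on something with over 40 N, if the wrist force passes 120 N, or if a joint passes its speed limit or range.

ROBOT

A 7-joint arm with a two-finger parallel gripper is mounted at the origin on a cart in front of the work surface, level with it; the furniture and walls round the work are solid. World frame = base frame: x ahead of the robot, y to its left, z up, the work surface at z = 0. Lengths are in m, angles in rad, forces in N, time in s.
With the tool pointing down it reaches from about 0.425 to 0.825 m from the base axis. Payload 3.6 kg.
Tool frame: the origin (TCP) lies at the very end of the fingers, on their centre line; the grasp point (between the pads) lies robot.grip_point_offset behind it (robot.grip_point_offset is the distance from the TCP to the grasp point, in m); y points along the fingers, z is the direction in which the jaws open and shut, and the axes are right-handed (so a half turn about y gives the same grasp; the last joint's range is limited). The gripper opens to 85 mm and grips with 20 to 120 N. Pads are 22 mm wide; open, the fingers measure 114 mm over their backs; the gripper's body (76 mm by 85 mm) begins 54 mm behind the grasp point. The pads swing forward as they close: fully open they stand 13 mm farther back than shut.
Start: joints at [1.103, 0.615, -0.013, 1.423, 0.008, 1.103, -0.04], TCP at [0.277, -0.588, 0.231] pointing down, gripper open.
Joint ranges: [-3.12, 3.12], [-0.3, 2.06], [-1.34, 1.32], [0.26, 2.42], [-1.36, 4.5], [0.01, 1.98], [-2.84, 2.84]. Speed limits (rad/s): [2.79, 2.79, 3.14, 3.14, 3.14, 3.14, 3.14].

INTERFACE

Orientations are given as a unit quaternion [x, y, z, w].
In Python, from rig import robot, imaging gives the robot as it stands. The module is installed in compiled form; this text tells all that it offers.
- The arm moves only by the tool apply_moves, never from a script. Its argument "rows" is a list of rows, each a list of 3 entries, a list of its own where there are three numbers: the turn, a rotation vector about the tool's x, y, z normalised to -1 to 1, where 1 is 90 degrees, then the shift along the tool's x, y, z normalised to -1 to 1, where 1 is 0.1 m, then the closure, from 0 (fully open) to 1 (shut). A call has 1 to 10 rows; each row is the pose to reach, as a shift and turn from the pose commanded when the call began, along the tool's axes at that moment; what a row does not reach only later rows make up. A row lasts 1/12 s, in which the tool goes at most 41.7 mm and 7.16 degrees, less where a joint would pass 70% of its speed; a pose out of reach is approached as far as the arm can. A call with a number of a shift or a turn outside -1 to 1 is refused whole. A call with a gripper value outside its range is refused whole. The fingers move at their own pace and stop on an object; "grip_force" is the grip in N (left out, the last holds). Time passes only in rows, so rows that repeat a pose let the fingers close. It gives the time, the measured TCP pose, the force and the opening at its end, in the units of the state.
- robot.get_state(): the state, without advancing time (a new reading comes with each control period).
- imaging.snapshot(name): name is "side" or "top" or "wrist"; returns a dict with "color" (400x640x3 uint8, red, green, blue), "depth" (400x640 float32, m along the optical axis (not along the pixel's ray), 0 where there is no reading), "camera_matrix" (3x3 intrinsics, pixels), "world_to_cam" (4x4, takes a point from world to camera coordinates); the wrist camera has in their place "tool_from_camera" (4x4, takes a point from camera to tool coordinates, whose origin is the TCP and whose axes are the tool frame's). Camera axes: x right, y down, z forward; pixel columns grow to the right and rows downward; lengths in m; the calibration is good to about 2 mm. A picture is of the moment at which its call begins: read the wrist's pose just before it.
- robot.sign_off(): hands the job in, once; it reports no verdict.
The state is a dict: "t": time; "joint_pos": joint angles; "qvel": joint speeds; "effort": joint torques, N m; "ee_pos": TCP position; "ee_rot": TCP orientation; "wrist_force": force on the tool from outside, world axes, zero at the start; "moment": the same for the moment, N m; "width": finger opening in m.
Only numpy, scipy, OpenCV 4.12 (cv2) and the standard library are available. Lean on these libraries where they do the work, as an engineer would, in place of code of your own. Each camera call takes 0.05 s, during which the arm holds its last target. There are 200 camera calls.

## Working session

There is one attempt and no reset: what is moved stays moved. The work goes in short steps, Python scripts to look and compute and a tool call to move; the robot and the scene stay as the last step left them, time stands still between calls to the robot, and variables do not carry over. Pictures are saved under pics/ and viewed, about 8 in all and at most 12, crops included, and the job is handed in when it is done.

Besides the shell and the picture viewer there is one more tool, called after "Emit:" as name(argument=value, ...) on one line, values as JSON. apply_moves: Moves the arm, as the interface text tells. Its arguments: {"type":"object","properties":{"rows":{"type":"array"},"grip_force":{"type":"number"}},"required":["rows"]}

```bash
mkdir -p pics; cat > h.py <<'E'
import numpy as np, cv2
from rig import robot, imaging
def snap(n,f=None):
    s=imaging.snapshot(n)
    if f: cv2.imwrite('pics/'+f,s['color'][:,:,::-1])
    return s
def cloud(s):
    K=np.array(s['camera_matrix']);d=s['depth'];v,u=np.mgrid[:400,:640]
    p=np.stack([(u-K[0,2])/K[0,0]*d,(v-K[1,2])/K[1,1]*d,d,np.ones_like(d)],-1)
    return (p@np.linalg.inv(np.array(s['world_to_cam'])).T)[...,:3]
E
python3 - <<'E'
from h import *
a=snap('top','top0.png');b=snap('side','side0.png')
np.savez('s0.npz',top=cloud(a),side=cloud(b))
for s in (a,b): print(np.round(np.linalg.inv(s['world_to_cam']),3).tolist(), np.round(s['camera_matrix'],1).tolist(),(s['depth']>0).mean())
st=robot.get_state();print(st, robot.grip_point_offset)
E
```

```text
[[-0.025, -0.985, 0.169, 0.446], [-1.0, 0.025, 0.003, -0.223], [-0.007, -0.168, -0.986, 0.958], [0.0, 0.0, 0.0, 1.0]] [[468.9, 0.0, 323.5], [0.0, 468.9, 208.5], [0.0, 0.0, 1.0]] 0.99621484375
[[-1.0, 0.011, 0.007, 0.589], [0.002, 0.677, -0.736, 0.406], [-0.013, -0.736, -0.677, 0.634], [0.0, 0.0, 0.0, 1.0]] [[437.1, 0.0, 326.8], [0.0, 437.1, 204.8], [0.0, 0.0, 1.0]] 0.99587890625
{'t': 0.1, 'joint_pos': array([ 1.10347643,  0.61583677, -0.01261463,  1.42474129,  0.0080769 ,
        1.10339487, -0.04039222]), 'qvel': array([ 0.00094015, -0.00110482,  0.00203044, -0.00253083, -0.00133316,
        0.00043549,  0.00058074]), 'effort': array([ 8.29950732e-04, -4.70380569e+01,  2.60153152e-01, -1.71571684e+01,
        1.00770811e-02,  5.84792811e-03, -3.39362441e-05]), 'ee_pos': array([ 0.27706535, -0.58723349,  0.23024385]), 'ee_rot': array([-0.15479907,  0.69079856, -0.6891918 ,  0.15443207]), 'wrist_force': array([ 1.2054627 , -0.02971496, -0.26146719]), 'moment': array([ 3.31223888e-02,  7.48693452e-05, -2.01777787e-02]), 'width': 0.08551329438223948} 0.0187
```

View pics/top0.png

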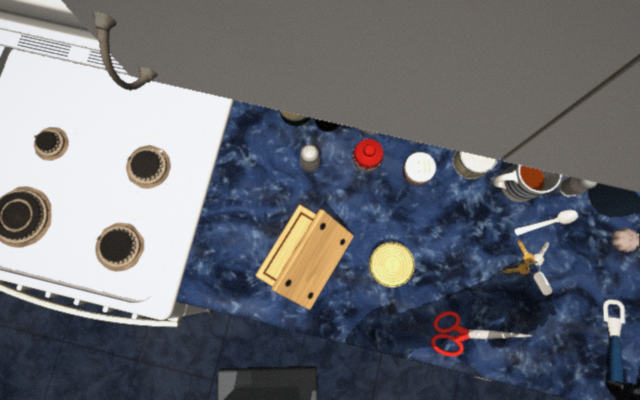

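View pics/side0.png

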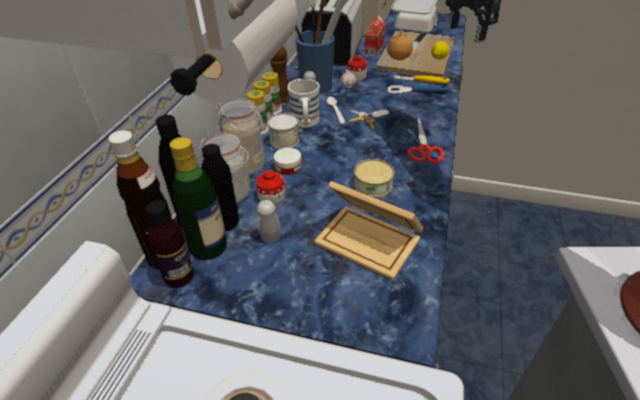

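```bash
cat > m.py <<'E'
from h import *
def board(a,b):
    # leaf outer face via top cloud, lower half inner face via side cloud
    out={}
    for n,s in (('top',a),('side',b)):
        c=cloud(s);hsv=cv2.cvtColor(s['color'],cv2.COLOR_RGB2HSV)
        m=(hsv[...,0]>8)&(hsv[...,0]<28)&(hsv[...,1]>60)&(hsv[...,2]>70)&(c[...,0]>.25)&(c[...,0]<.6)&(c[...,1]>-.3)&(c[...,1]<-.02)&(c[...,2]>.004)
        out[n]=(c,m,hsv)
    return out
E
python3 - <<'E'
from m import *
a=imaging.snapshot('top');b=imaging.snapshot('side')
o=board(a,b)
for n in o:
    c,m,h=o[n]
    k,l,st,ce=cv2.connectedComponentsWithStats(m.astype(np.uint8))
    for i in range(1,k):
        if st[i,4]>60:
            P=c[l==i]; print(n,st[i].tolist(),ce[i].round(),P.min(0).round(3),P.max(0).round(3))
            lo=P[(P[:,2]<.0165)]
            if len(lo)>30: 
                r=cv2.minAreaRect((lo[:,:2]*1000).astype(np.float32)); print(' low rect',r, np.median(lo[:,2]))
c=o['top'][0]
# RANSAC-free plane fit of leaf: patch in the middle
for n,(u,v) in (('leaf',(312,262)),('low',(285,245)),('tin',(392,264)),('salt',(310,157)),('timer',(369,153)),('tub',(420,167))):
    P=c[v-5:v+6,u-5:u+6].reshape(-1,3); q=P.mean(0); w=np.linalg.svd(P-q)[2][2]; print(n,q.round(4),w.round(3))
# tin top circle
m=(np.abs(c[...,2]-.04)<.006)&(np.hypot(c[...,0]-c[264,392,0],c[...,1]-c[264,392,1])<.06)
P=(c[m][:,:2]*1000).astype(np.float32);print('tin',cv2.minEnclosingCircle(P),P.mean(0))
for n,(u,v) in (('salt',(310,157)),('timer',(369,153)),('tub',(420,167))):
    q=c[v,u]; m=(c[...,2]>.02)&(np.hypot(c[...,0]-q[0],c[...,1]-q[1])<.05);P=c[m]; print(n,P[:,:2].min(0).round(3),P[:,:2].max(0).round(3))
for u in (230,260,330,400,450,500): print('front edge',u,[ (v,c[v,u].round(3).tolist()) for v in range(270,399) if c[v,u,2]<-.05][:1])
big=cv2.resize(a['color'][190:330,230:430],(800,560),interpolation=cv2.INTER_CUBIC);cv2.imwrite('pics/topc.png',big[:,:,::-1])
E
```

```text
top [256, 209, 98, 100, 5520] [305. 256.] [ 0.41  -0.278  0.007] [ 0.6   -0.082  0.958]
 low rect ((536.6627197265625, -141.933349609375), (41.3958854675293, 169.55514526367188), 57.5056037902832) 0.01235190882980114
side [329, 181, 94, 51, 1236] [377. 206.] [ 0.412 -0.254  0.022] [ 0.591 -0.125  0.12 ]
side [325, 207, 94, 72, 3904] [369. 242.] [ 0.419 -0.264  0.004] [ 0.6   -0.079  0.017]
 low rect ((518.9562377929688, -174.73709106445312), (120.01588439941406, 170.91912841796875), 56.8240852355957) 0.012196102352789784
leaf [ 0.4957 -0.1965  0.0806] [ 0.455  0.668 -0.589]
low [ 0.5351 -0.1406  0.0123] [-0.003  0.016  1.   ]
tin [ 0.4904 -0.3512  0.0366] [-0.008 -0.047 -0.999]
salt [ 0.6979 -0.1968  0.0803] [-0.875 -0.31   0.371]
timer [ 0.7084 -0.313   0.0615] [-0.723  0.021  0.69 ]
tub [ 0.6844 -0.4178  0.034 ] [ 0.007 -0.035  0.999]
tin ((490.332763671875, -350.6196594238281), 43.183021545410156) [ 489.99088 -350.85837]
salt [ 0.685 -0.214] [ 0.725 -0.173]
timer [ 0.684 -0.344] [ 0.743 -0.283]
tub [ 0.654 -0.449] [ 0.714 -0.387]
front edge 230 [(315, [0.355, 0.155, -0.902])]
front edge 260 [(323, [0.322, 0.037, -0.891])]
front edge 330 [(340, [0.252, -0.23, -0.901])]
front edge 400 [(358, [0.179, -0.495, -0.902])]
front edge 450 [(370, [0.128, -0.686, -0.919])]
front edge 500 [(383, [0.078, -0.869, -0.908])]
```

View pics/topc.png

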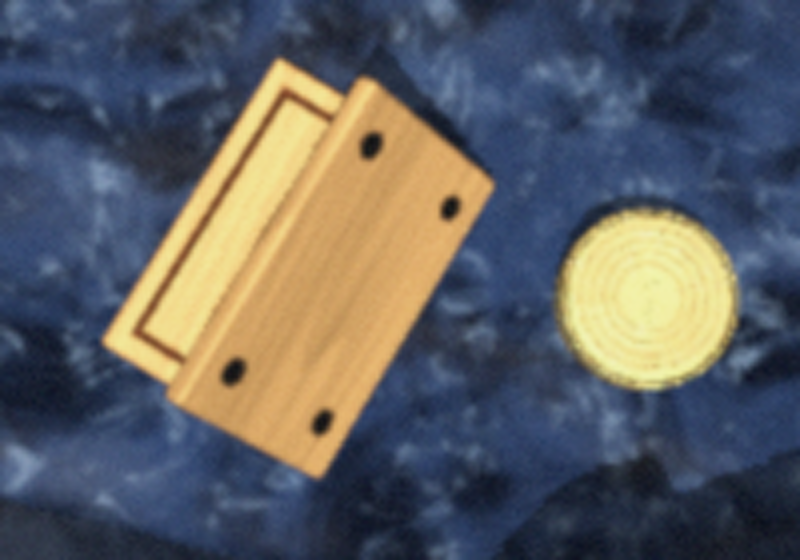

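The top view shows the raised leaf (outer face with four feet) at about (305,255), its spine at lower right. The tin is at (392,264), and the salt, timer and tub sit behind at (310,157), (369,153) and (420,167). In the board frame the tin is near (72,-99) mm. I'll push it along +x_b with both fingertips cradling it, then turn the leaf.

```bash
cat > g.py <<'E'
from h import *
from scipy.spatial.transform import Rotation as R
yb=np.array([.551,.834,0]);yb/=np.linalg.norm(yb);xb=np.array([yb[1],-yb[0],0]);O=np.array([.484,-.228,0])
B=np.stack([xb,yb,[0,0,1]],1)
Rt=np.stack([xb,[0,0,-1],yb],1)
def rep(*targets):
    s=robot.get_state();r=R.from_quat(s['ee_rot']);p=s['ee_pos']
    print('t',s['t'],'board mm',(B.T@(p-O)*1000).round(1),'F',B.T@s['wrist_force'],'w',s['width'])
    print('turn',((r.inv()*R.from_matrix(Rt)).as_rotvec()/(np.pi/2)).round(3),'j',s['joint_pos'].round(2))
    for t in targets: print(t,'shift',(r.inv().apply(O+B@np.array(t)/1000-p)/.1).round(3))
E
python3 -c "
from g import *
rep((-20,-99,231),(-20,-99,120))"
```

```text
t 0.2 board mm [  25.5 -413.9  230.6] F [ 0.31606731 -0.22942531 -0.83512555] w 0.08554140596216026
turn [ 1.000e-03 -1.348e+00 -1.000e-03] j [ 1.1   0.62 -0.01  1.42  0.01  1.1  -0.04]
(-20, -99, 231) shift [-2.455e+00 -1.000e-03 -2.025e+00]
(-20, -99, 120) shift [-2.455  1.109 -2.023]
```

Emit:
apply_moves(rows=[[[0,0.652,0],[-1,0,-0.825],0.4],[[0,0.652,0],[-1,0,-0.825],0.4],[[0,0.652,0],[-1,0,-0.825],0.4],[[0,0.652,0],[-1,0,-0.825],0.4],[[0,0.652,0],[-1,0,-0.825],0.4],[[0,0.652,0],[-1,0,-0.825],0.4],[[0,0.652,0],[-1,0,-0.825],0.4],[[0,0.652,0],[-1,0,-0.825],0.4],[[0,0.652,0],[-1,0,-0.825],0.4],[[0,0.652,0],[-1,0,-0.825],0.4]])

```text
t: 1.03
ee_pos: [0.3327, -0.4703, 0.2311]
ee_rot: [0.202, 0.678, -0.677, -0.203]
wrist_force: [0.2, 0.3, 0.0]
width: 0.0513
```

```bash
sed -i 's/^Rt=.*/Rt=np.stack([-xb,[0,0,-1],-yb],1)/' g.py; python3 -c "
from g import *
rep((-20,-99,100))"
```

```text
t 1.0333 board mm [   7.3 -285.6  231.1] F [0.03871809 0.37831538 0.00151716] w 0.051301633585063004
turn [-0.     0.002  0.   ] j [ 0.75  0.51  0.25  1.65 -0.15  1.   -1.1 ]
(-20, -99, 100) shift [ 0.267  1.311 -1.867]
```

Emit:
apply_moves(rows=[[[0,0,0],[0.13,0.3,-0.93],0.4],[[0,0,0],[0.13,0.3,-0.93],0.4],[[0,0,0],[0.13,0.3,-0.93],0.4],[[0,0,0],[0.13,0.3,-0.93],0.4],[[0,0,0],[0.13,0.3,-0.93],0.4]])

```text
t: 1.45
ee_pos: [0.3734, -0.3851, 0.2012]
ee_rot: [0.202, 0.678, -0.678, -0.202]
wrist_force: [-0.6, -0.4, 0.8]
width: 0.0513
```

Emit:
apply_moves(rows=[[[0,0,0],[0.13,0.6,-0.93],0.4],[[0,0,0],[0.13,0.6,-0.93],0.4],[[0,0,0],[0.13,0.6,-0.93],0.4],[[0,0,0],[0.13,1,-0.93],0.4],[[0,0,0],[0.13,1,-0.93],0.4],[[0,0,0],[0.13,1,-0.93],0.4]])

```text
t: 1.95
ee_pos: [0.4116, -0.3024, 0.1005]
ee_rot: [-0.203, -0.677, 0.677, 0.205]
wrist_force: [-0.0, -0.6, 1.2]
width: 0.0515
```

```bash
python3 -c "
from g import *
rep((-20,-99,14)); snap('side','side1.png')
s=snap('top');c=cloud(s)
m=(np.abs(c[...,2]-.038)<.006)&(np.hypot(c[...,0]-.490,c[...,1]+.351)<.06)
print(m.sum(), B.T@(c[m].mean(0)-O)*1000)"
```

```text
t 1.95 board mm [ -19.4 -102.   100.5] F [ 0.30877427 -0.55159721  1.17256838] w 0.051534457729716904
turn [-0.001 -0.001  0.002] j [ 0.46  0.59  0.2   1.97 -0.19  0.6  -1.37]
(-20, -99, 14) shift [ 0.003  0.865 -0.032]
1184 [ 79.8626357  -94.97870391  36.7317713 ]
```

View pics/side1.png

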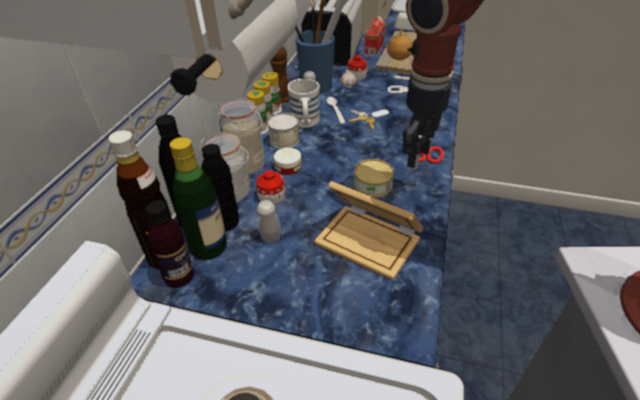

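The gripper at (415,160) is on the near side of the tin at (374,176). I'll lower it and push.

Emit:
apply_moves(rows=[[[0,0,0],[0,0.3,-0.03],0.4],[[0,0,0],[0,0.6,-0.03],0.4],[[0,0,0],[0,0.8,-0.03],0.4],[[0,0,0],[0,0.89,-0.03],0.4],[[0,0,0],[0,0.89,-0.03],0.4]])

```text
t: 2.47
ee_pos: [0.4146, -0.3, 0.0125]
ee_rot: [-0.204, -0.677, 0.677, 0.204]
wrist_force: [0.1, -0.3, 0.5]
width: 0.0513
```

Emit:
apply_moves(rows=[[[0,0,0],[-0.1,0,0],0.4],[[0,0,0],[-0.2,0,0],0.4],[[0,0,0],[-0.28,0,0],0.4],[[0,0,0],[-0.35,0,0],0.4],[[0,0,0],[-0.42,0,0],0.4],[[0,0,0],[-0.49,0,0],0.4],[[0,0,0],[-0.56,0,0],0.4],[[0,0,0],[-0.63,0,0],0.4],[[0,0,0],[-0.7,0,0],0.4],[[0,0,0],[-0.7,0,0],0.4]])

```text
t: 3.3
ee_pos: [0.4751, -0.338, 0.0123]
ee_rot: [-0.204, -0.677, 0.678, 0.202]
wrist_force: [0.3, -0.2, 1.0]
width: 0.0509
```

```bash
python3 -c "
from g import *
rep((105,-99,14)); snap('side','side2.png')
"
```

```text
t 3.3 board mm [ 53.2 -96.7  12.3] F [0.38157224 0.0235522  1.04561753] w 0.05086422194639235
turn [-0.     0.001 -0.002] j [ 0.48  0.8   0.16  1.82 -0.23  0.53 -1.36]
(105, -99, 14) shift [-0.518 -0.015  0.024]
```

View pics/side2.png

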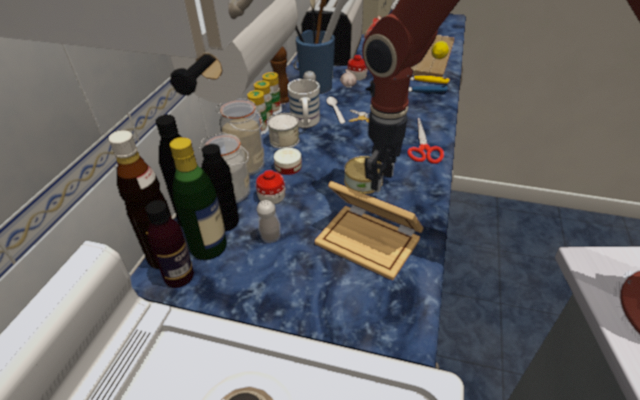

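The tin at (362,175) is moving ahead of the fingertips and is still upright. I'll push it about 53 mm further.

Emit:
apply_moves(rows=[[[0,0,0],[-0.07,0,0],0.4],[[0,0,0],[-0.14,0,0],0.4],[[0,0,0],[-0.21,0,0],0.4],[[0,0,0],[-0.28,0,0],0.4],[[0,0,0],[-0.35,0,0],0.4],[[0,0,0],[-0.42,0,0],0.4],[[0,0,0],[-0.48,0,0],0.4],[[0,0,0],[-0.52,0,0],0.4],[[0,0,0],[-0.54,0,0],0.4],[[0,0,0],[-0.54,0,0],0.4]])

```text
t: 4.18
ee_pos: [0.5191, -0.3672, 0.0124]
ee_rot: [-0.204, -0.677, 0.677, 0.203]
wrist_force: [-0.0, -0.4, 0.4]
width: 0.051
```

Emit:
apply_moves(rows=[[[0,0,0],[0.2,0,0],0.4],[[0,0,0],[0.4,0,0],0.4],[[0,0,0],[0.6,-0.2,0],0.4],[[0,0,0],[0.7,-0.5,0],0.6],[[0,0,0],[0.7,-0.9,0],1],[[0,0,0],[0.7,-1,0],1],[[0,0,0],[0.7,-1,0],1]])

```text
t: 4.77
ee_pos: [0.4625, -0.3303, 0.1167]
ee_rot: [-0.207, -0.676, 0.678, 0.2]
wrist_force: [0.9, -0.6, 0.1]
width: 0.003
```

Emit:
apply_moves(rows=[[[0,0,0],[0,-0.4,0],1],[[0,0,0],[0,-0.8,0],1],[[0,0,0],[0,-1,0],1],[[0,0,0],[0,-1,0],1]])

```text
t: 5.1
ee_pos: [0.4625, -0.3304, 0.2168]
ee_rot: [-0.207, -0.676, 0.678, 0.2]
wrist_force: [-1.3, -0.1, 0.4]
width: -0.0001
```

```bash
python3 -c "
from g import *
rep((0,118,210),(0,118,100)); s=snap('top','top3.png');snap('side','side3.png')
c=cloud(s);P=c[(np.abs(c[...,2]-.038)<.006)]; q=(P-O)@B*1000
k=(np.hypot(q[:,0]-150,q[:,1]+99)<60); print(k.sum(),q[k].min(0),q[k].max(0))
"
```

```text
t 5.1 board mm [ 38.5 -97.2 216.8] F [-1.05740572 -0.84179828  0.37131363] w -7.45477928470852e-05
turn [-0.     0.    -0.007] j [ 0.42  0.51  0.25  1.7  -0.15  0.94 -1.43]
(0, 118, 210) shift [ 0.385  0.063 -2.153]
(0, 118, 100) shift [ 0.397  1.163 -2.153]
604 [ 110.87184704 -107.80618282   32.09670518] [192.88800618 -53.94228243  43.52223537]
```

View pics/top3.png

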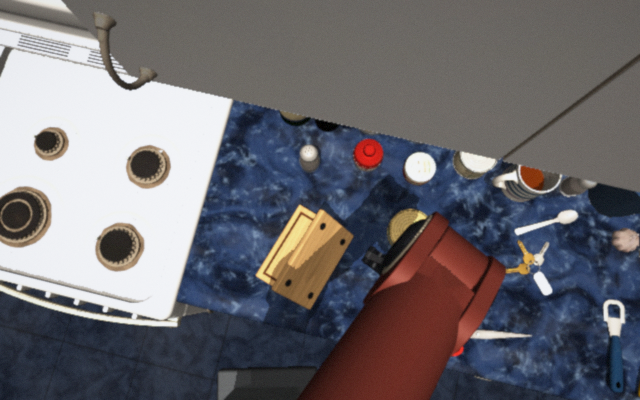

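The top view shows the tin at about (408,225), partly under the arm. It measures x_b 111..193 mm, so it is 25 mm or more clear of the patch. I'll go over to the other side of the leaf.

Emit:
apply_moves(rows=[[[0,0,0],[0.39,0,-0.3],1],[[0,0,0],[0.39,0,-0.7],1],[[0,0,0],[0.39,0,-1],1],[[0,0,0],[0.39,0,-1],1]])

```text
t: 5.53
ee_pos: [0.4858, -0.2135, 0.2095]
ee_rot: [0.197, 0.681, -0.676, -0.2]
wrist_force: [0.5, 0.1, -0.0]
width: -0.0003
```

Emit:
apply_moves(rows=[[[0,0,0],[0,0,-0.3],1],[[0,0,0],[0,0,-0.7],1],[[0,0,0],[0,0,-1],1],[[0,0,0],[0,0,-1],1]])

```text
t: 5.87
ee_pos: [0.5408, -0.1306, 0.2094]
ee_rot: [0.198, 0.681, -0.676, -0.2]
wrist_force: [0.2, 0.7, -0.0]
width: -0.0001
```

Emit:
apply_moves(rows=[[[0,0,0],[0,0.1,-0.16],1],[[0,0,0],[0,0.4,-0.16],1],[[0,0,0],[0,0.7,-0.16],1],[[0,0,0],[0,0.9,-0.16],1],[[0,0,0],[0,1,-0.16],1],[[0,0,0],[0,1,-0.16],1]])

```text
t: 6.37
ee_pos: [0.5437, -0.1263, 0.1085]
ee_rot: [-0.201, -0.677, 0.678, 0.207]
wrist_force: [-0.2, -0.3, -0.6]
width: 0.0001
```

```bash
python3 -c "
from g import *
rep((0,118,98)); snap('side','side4.png')
"
```

```text
t 6.3667 board mm [ -6.2 117.7 108.5] F [ 0.02942703 -0.33357656 -0.55555321] w 8.642063327703692e-05
turn [-0.002 -0.     0.005] j [ 0.06  0.63  0.2   1.83 -0.18  0.71 -1.79]
(0, 118, 98) shift [-0.063  0.104 -0.003]
```

View pics/side4.png

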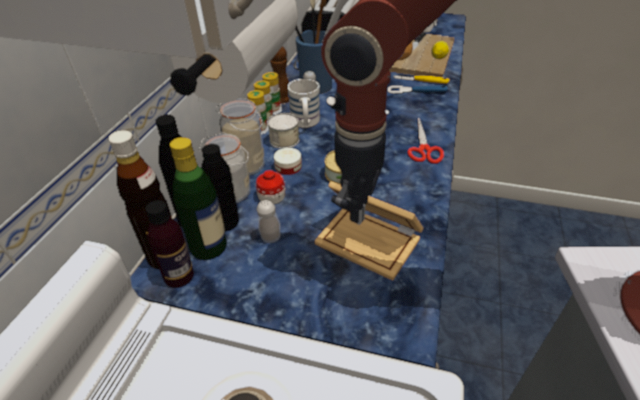

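The fingertips at (355,210) are on the inner side of the leaf. I'll lower a little and push in -y_b.

Emit:
apply_moves(rows=[[[0,0,0],[-0.06,0.12,0],1],[[0,0,0],[-0.06,0.12,0.1],1],[[0,0,0],[-0.06,0.12,0.2],1],[[0,0,0],[-0.06,0.12,0.3],1],[[0,0,0],[-0.06,0.12,0.4],1],[[0,0,0],[-0.06,0.12,0.5],1],[[0,0,0],[-0.06,0.12,0.6],1],[[0,0,0],[-0.06,0.12,0.7],1],[[0,0,0],[-0.06,0.12,0.8],1],[[0,0,0],[-0.06,0.12,0.9],1]])

```text
t: 7.25
ee_pos: [0.501, -0.2061, 0.1005]
ee_rot: [-0.203, -0.677, 0.677, 0.203]
wrist_force: [1.3, 1.9, 1.5]
width: -0.0
```

```bash
python3 -c "
from g import *
rep((0,14,100)); snap('side','side5.png')
"
```

```text
t 7.25 board mm [  2.2  27.7 100.5] F [0.08358552 2.32162273 1.53453574] w -3.3230325934347415e-05
turn [-0.  0. -0.] j [ 0.23  0.62  0.18  1.89 -0.17  0.65 -1.64]
(0, 14, 100) shift [0.022 0.005 0.137]
```

View pics/side5.png

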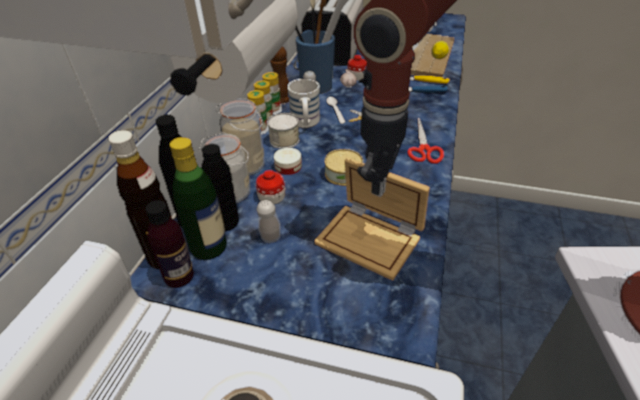

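The leaf is nearly upright at (385,195), with about 2.3 N at the fingertips. I'll follow the arc over.

Emit:
apply_moves(rows=[[[0,0,0],[0.02,-0.01,0.08],1],[[0,0,0],[0.02,-0.02,0.16],1],[[0,0,0],[0.02,-0.01,0.31],1],[[0,0,0],[0.02,0.03,0.46],1],[[0,0,0],[0.02,0.1,0.61],1],[[0,0,0],[0.02,0.19,0.74],1],[[0,0,0],[0.02,0.3,0.85],1],[[0,0,0],[0.02,0.36,0.9],1],[[0,0,0],[0.02,0.43,0.94],1],[[0,0,0],[0.02,0.43,0.94],1]])

```text
t: 8.13
ee_pos: [0.4466, -0.2828, 0.0561]
ee_rot: [-0.203, -0.677, 0.677, 0.205]
wrist_force: [-0.1, 0.2, 0.0]
width: -0.0002
```

```bash
python3 -c "
from g import *
rep((0,-76,35),(0,-90,14)); snap('side','side6.png')
"
```

```text
t 8.1333 board mm [ -1.  -66.3  56.1] F [-0.20071488  0.15150188  0.03167062] w -0.0002053363046417869
turn [-0.001 -0.001  0.002] j [ 0.43  0.68  0.14  1.95 -0.18  0.53 -1.46]
(0, -76, 35) shift [-0.011  0.211  0.097]
(0, -90, 14) shift [-0.011  0.421  0.236]
```

View pics/side6.png

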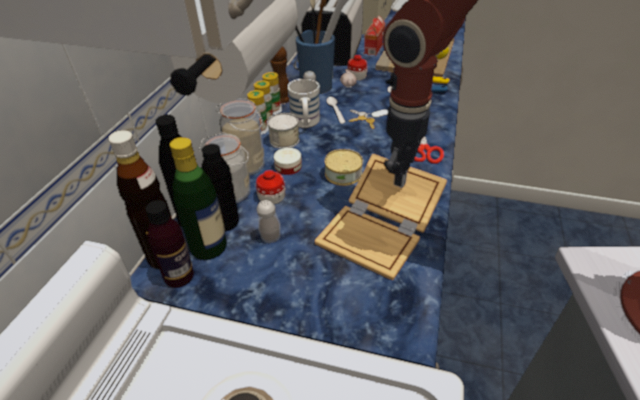

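The leaf at (398,190) is well over, inner face up, and the tin at (343,167) is clear. I'll press it down.

Emit:
apply_moves(rows=[[[0,0,0],[-0.01,0.07,0.04],1],[[0,0,0],[-0.01,0.14,0.07],1],[[0,0,0],[-0.01,0.21,0.1],1],[[0,0,0],[-0.01,0.27,0.14],1],[[0,0,0],[-0.01,0.32,0.18],1],[[0,0,0],[-0.01,0.36,0.22],1],[[0,0,0],[-0.01,0.4,0.25],1],[[0,0,0],[-0.01,0.42,0.25],1],[[0,0,0],[-0.01,0.42,0.25],1]])

```text
t: 8.93
ee_pos: [0.4347, -0.3044, 0.0148]
ee_rot: [-0.203, -0.677, 0.677, 0.204]
wrist_force: [-0.5, 0.5, 0.2]
width: -0.0001
```

```bash
python3 -c "
from g import *
rep((0,-100,12),(0,-100,8))
"
```

```text
t 8.9333 board mm [  1.  -90.9  14.8] F [-0.64378694  0.11412142  0.23740812] w -0.00014225704259378043
turn [-0.001 -0.     0.   ] j [ 0.5   0.75  0.11  1.96 -0.18  0.44 -1.41]
(0, -100, 12) shift [0.01  0.028 0.09 ]
(0, -100, 8) shift [0.01  0.068 0.09 ]
```

Now a firm press further out.

Emit:
apply_moves(rows=[[[0,0,0],[0.01,-0.02,0.08],1],[[0,0,0],[0.01,0,0.14],1],[[0,0,0],[0.01,0.02,0.14],1],[[0,0,0],[0.01,0.035,0.14],1],[[0,0,0],[0.01,0.045,0.14],1],[[0,0,0],[0.01,0.045,0.14],1]])

```text
t: 9.43
ee_pos: [0.4261, -0.3165, 0.0125]
ee_rot: [-0.204, -0.676, 0.678, 0.204]
wrist_force: [-4.1, -1.5, 12.6]
width: 0.0002
```

```bash
python3 -c "
from g import *
rep((0,-100,8))
"
```

```text
t 9.4333 board mm [   0.5 -105.8   12.5] F [-2.59940493 -3.53193634 12.60299173] w 0.000243981466235143
turn [-0.001 -0.001 -0.001] j [ 0.53  0.76  0.11  1.96 -0.17  0.43 -1.39]
(0, -100, 8) shift [ 0.005  0.045 -0.058]
```

The tip stopped at 12.5 mm with 12.6 N, so the leaf is on its stop. I'll lift straight up, move clear and check.

Emit:
apply_moves(rows=[[[0,0,0],[0,-0.1,0],1],[[0,0,0],[0,-0.4,0],1],[[0,0,0],[0,-0.7,0],1],[[0,0,0],[0,-1,0],1],[[0,0,0],[0,-1,0],1]])

```text
t: 9.85
ee_pos: [0.4303, -0.3168, 0.1163]
ee_rot: [-0.207, -0.676, 0.678, 0.199]
wrist_force: [0.1, -0.3, -0.1]
width: 0.0001
```

Emit:
apply_moves(rows=[[[0,0,0],[0,-0.4,0.2],1],[[0,0,0],[0,-0.7,0.5],1],[[0,0,0],[0,-1,0.8],1],[[0,0,0],[0,-1,1],1],[[0,0,0],[0,-1,1],1]])

```text
t: 10.27
ee_pos: [0.3683, -0.4046, 0.2136]
ee_rot: [-0.208, -0.674, 0.679, 0.205]
wrist_force: [-1.4, 0.2, 0.1]
width: 0.0001
```

Emit:
apply_moves(rows=[[[0,0,0],[0,0,0.3],1],[[0,0,0],[0,0,0.6],1],[[0,0,0],[0,0,0.9],1],[[0,0,0],[0,0,1],1],[[0,0,0],[0,0,1],1]])

```text
t: 10.68
ee_pos: [0.314, -0.4837, 0.2101]
ee_rot: [-0.205, -0.676, 0.677, 0.206]
wrist_force: [0.1, -0.3, 0.4]
width: 0.0001
```

```bash
python3 -c "
from g import *
rep(); a=snap('top');b=snap('side')
cv2.imwrite('pics/fin.png',cv2.vconcat([a['color'][100:340,180:540],b['color'][110:350,200:560]])[:,:,::-1])
for n,s in (('top',a),('side',b)):
  c=cloud(s);q=(c.reshape(-1,3)-O)@B*1000
  for y in (-30,-60,-90,-115):
    k=(abs(q[:,0])<70)&(abs(q[:,1]-y)<6)&(abs(q[:,2])<60);print(n,y,k.sum(),np.median(q[k,2]).round(1))
  k=(np.abs(q[:,2]-38)<6)&(np.hypot(q[:,0]-150,q[:,1]+99)<60); print('tin',k.sum(),q[k].min(0).round(),q[k].max(0).round())
  for nm,(x,y) in dict(salt=(.705,-.194),timer=(.713,-.313),tub=(.684,-.418)).items():
    P=c[(c[...,2]>.02)&(np.hypot(c[...,0]-x,c[...,1]-y)<.05)];print(nm,P.min(0).round(3),P.max(0).round(3))
"
```

```text
t 10.6833 board mm [  -0.9 -307.   210.1] F [ 0.2530616  -0.15613222  0.42762783] w 0.00012300182911974738
turn [-0.001 -0.003  0.001] j [ 0.83  0.53  0.19  1.68 -0.12  0.95 -1.09]
top -30 424 12.2
top -60 431 12.2
top -90 436 12.1
top -115 441 12.2
tin 1489 [ 107. -139.   32.] [193. -54.  43.]
salt [ 0.685 -0.214  0.02 ] [ 0.725 -0.173  0.093]
timer [ 0.684 -0.344  0.02 ] [ 0.743 -0.283  0.07 ]
tub [ 0.654 -0.449  0.02 ] [ 0.716 -0.387  0.04 ]
side -30 269 12.3
side -60 262 12.2
side -90 230 12.1
side -115 221 12.1
tin 769 [ 110. -140.   32.] [197. -51.  42.]
salt [ 0.673 -0.239  0.02 ] [ 0.754 -0.144  0.414]
timer [ 0.663 -0.339  0.02 ] [ 0.763 -0.281  0.414]
tub [ 0.658 -0.45   0.02 ] [ 0.719 -0.386  0.037]
```

View pics/fin.png

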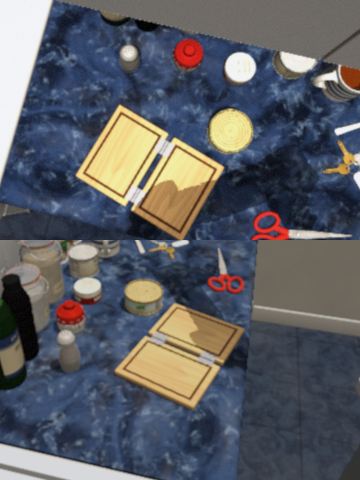

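The board is open and flat in both views. The tin at (231,130) in the top crop is upright and clear, and nothing else has moved.

```bash
python3 -c "
from rig import robot
print(robot.sign_off())"
```

```text
the job is handed in; nothing more can be done
None
```

The folding board is open and flat, and the job is handed in at about 10.8 s of the 51 s allowed. I first pushed the tin about 80 mm along the spine direction with two partly open fingertips. Then I turned the leaf over its hinge with the closed fingertips and pressed it down with about 12.6 N.

Last checks, made with the arm withdrawn:
- **Leaf:** its top measures 12.1–12.3 mm above the worktop at every point checked, in both cameras (12.5 mm nominal).
- **Tin:** it is upright and about 22–25 mm clear of the leaf.
- **Salt, timer and tub:** their positions in the top view match the first measurement to about 2 mm. The side-view extents for the salt and timer were too large because they picked up the bottles behind, so I relied on the top view for those two.

No check failed.

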